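# Release the caught paint tray with a pin

### The arm

A 7-joint arm with a two-finger parallel gripper is mounted at the origin on the work surface. World frame = base frame: x ahead of the robot, y to its left, z up, the work surface at z = 0. Lengths are in m, angles in rad, forces in N, time in s.
With the tool pointing down it reaches from about 0.4 to 0.9 m from the base axis. Payload 5.5 kg.
Tool frame: the origin (TCP) lies between the finger pads; the fingertips stand 25 mm ahead of it and the grasp point (between the pads) lies 6 mm ahead of it; z points along the fingers, y is the line along which they close (so a half turn about z gives the same grasp; the last joint's range is limited). The gripper opens to 85 mm and grips with 20 to 120 N. Pads are 22 mm wide; open, the fingers measure 114 mm over their backs; the gripper's body (76 mm by 85 mm) begins 54 mm behind the grasp point. The pads swing forward as they close: fully open they stand 13 mm farther back than shut.
Start: joints at [-0.934, 0.501, -0.427, 1.55, 0.221, 1.138, -0.21], TCP at [0.237, 0.605, 0.256] pointing down, gripper open.
Joint ranges: [-2.88, 2.88], [-0.31, 2.03], [-1.54, 1.56], [0.2, 2.42], [-1.41, 4.55], [0.19, 2.02], [-2.57, 2.57]. Speed limits (rad/s): [2.57, 2.57, 3.14, 3.14, 3.14, 3.14, 3.14].

### API

Orientations are given as a 3x3 rotation matrix whose columns are the frame's x, y, z axes.
In Python, from plant import robot gives the robot as it stands. The module is installed in compiled form; this text tells all that it offers.
- The arm moves only by the tool drive_tool, never from a script. Its argument "moves" is one flat list of numbers, 6 for each row, row after row: the shift along the tool's x, y, z in m, then the turn, a rotation vector about the tool's x, y, z in degrees. In form: [tx, ty, tz, wx, wy, wz, tx, ty, tz, wx, wy, wz, ...]. A call has 1 to 8 rows; each row is the pose to reach, as a shift and turn from the pose commanded when the call began, along the tool's axes at that moment; what a row does not reach only later rows make up. A row lasts 1/8 s, in which the tool goes at most 62.5 mm and 10.7 degrees, less where a joint would pass 70% of its speed; a pose out of reach is approached as far as the arm can. A call with a gripper value outside its range is refused whole. "hand" is the opening, from -1 (shut) to 1 (fully open), set as the call begins (left out, the last holds). The fingers move at their own pace and stop on an object; "squeeze" is the grip in N (left out, the last holds). Time passes only in rows, so rows that repeat a pose let the fingers close. It gives the time, the measured TCP pose, the force, the opening and the grip force at its end, in the units of the state.
- robot.get_obs(): the state, without advancing time (a new reading comes with each control period).
- robot.camera(name): name is "scene" or "top"; returns a dict with "image" (420x560x3 uint8, blue, green, red), "fx", "fy", "cx", "cy" (pixels), "origin" and "attitude" of the camera in the world. Camera axes: x right, y down, z forward; pixel columns grow to the right and rows downward; lengths in m; the calibration is good to about 2 mm. A picture is of the moment at which its call begins. There is no depth.
- robot.hand_in(): hands the job in; it is judged then, once.
The state is a dict: "t": time; "q": joint angles; "dq": joint speeds; "joint_torque": joint torques, N m; "eef_pos": TCP position; "eef_rot": TCP orientation; "ft_force": force on the tool from outside, world axes, zero at the start; "wrist_torque": the same for the moment, N m; "grip_width": finger opening in m; "finger_force": force on a finger pad.
Only numpy, scipy, OpenCV 4.12 (cv2) and the standard library are available. Lean on these libraries where they do the work, as an engineer would, in place of code of your own. Each camera call takes 0.05 s, during which the arm holds its last target. There are 200 camera calls.

### The job

The green paint case's tray is caught shut: take the red-handled pin from its wooden stand, push it gently straight down through the small hole in the brass plate until the hidden sprung catch trips and the tray springs out, then put the pin back upright in its stand, fully home. Feel for the catch and never lean hard on the case or the catch; only the pin may touch the case and its tray, and leave the jar, brushes, ink and sketchbook where they are.

Things in the scene. Friction and masses are not known exactly. Their poses are not given: they have to be found in the camera images.
- case: Fixed green paint case, 180 x 140 x 60 mm (its x, y, z), hollow, brass corners. Origin: centre of its underside; z up; x points to the side where the tray comes out. Its top is at z = 60 mm; a white label 60 x 90 mm lies on the top. It stands flat and does not move.
- hole (a point): Centre of the mouth of the access hole, level with the case's top (60 mm above the desk): a round 9 mm hole, 1 mm chamfer, through the 6 mm thick top, in the middle of a 40 mm square flush brass plate; 45 mm towards -x and 30 mm towards +y of the middle of the case's top. Below the top the space is open down to the catch.
- catch_top (a point): Point on the hole's axis 15 mm below its mouth: the highest place of the hidden 20 mm wide steel catch, which lies 15 to 31 mm below the mouth, differing from case to case. It presses straight down: about 3 N at first touch; after 6 mm it trips at 7 to 9 N; at 7.5 mm is a hard stop where the force climbs steeply. Over 25 N from the pin damages the case or catch.
- tray (a joint): How far the paint tray has sprung out of the case (m): 0 shut and caught, 0.05 fully out. When the catch trips, a spring throws the tray right out within half a second, and it stays out. It has no handle.
- tray_front (a point): Middle of the upper edge of the tray's pale wooden front, 126 mm wide, 34 mm high, 40 mm above the desk; it is flush with the case's +x side when shut and travels along the case's x.
- pin: Loose release pin, 60 g, starting upright in its stand. Origin: the tip of the rod; z runs from the tip up to the handle. Steel rod 6 mm in diameter with a round end, 55 mm long (z = 0 to 55 mm); brass collar 22 mm in diameter, z = 55 to 59 mm; red square handle 16 x 16 mm, sides along x and y, z = 59 to 109 mm.
- stand: Fixed block of pale wood for the pin, 60 x 60 x 65 mm, on a 70 x 70 x 8 mm foot. Origin: centre of its underside; z up.
- stand_hole (a point): Centre of the mouth of the hole in the stand's top, 65 mm above the desk: 10 mm in diameter, 2 mm chamfer, 57 mm deep. When the pin is home, its collar rests on the stand's top and its tip is 55 mm below this point (10 mm above the desk).
- jar: Loose white jar, 60 mm in diameter, 75 mm high; a bystander. Origin: centre of the underside.
- brushes: Loose blue pot, 68 mm in diameter, 90 mm high, with brushes standing up to 170 mm; a bystander. Origin: centre of the underside.
- ink: Loose amber ink pot, 48 mm in diameter, 55 mm high; a bystander. Origin: centre of the underside.
- sketchbook: Loose black sketchbook, 110 x 150 x 16 mm, lying flat; a bystander. Origin: centre of the underside.
Mind the look-alikes: they are no part of the job. Of the things that look like the case, take the one that is farthest from the robot's base at the start. There is more than one size of the pin; the job needs the smaller.

How it is judged:
By the outcome, as a careful person would: the job done as asked, in the order asked, and still so for the second after the job is handed in, with the robot touching nothing.
It also fails if it takes over 58 s, if anything falls off the work surface, if the arm or the gripper's body presses on something with over 40 N, if the wrist force passes 120 N, or if a joint passes its speed limit or range.

## Working session

There is one attempt and no reset: what is moved stays moved. The work goes in short steps, Python scripts to look and compute and a tool call to move; the robot and the scene stay as the last step left them, time stands still between calls to the robot, and variables do not carry over. Pictures are saved under pics/ and viewed, at most 10 in all, crops included, and the job is handed in when it is done.

Besides the shell and the picture viewer there is one more tool, called in YAML: its name, and indented under it one key for each argument. drive_tool: Moves the arm, as the interface text tells. Its arguments: {"type":"object","properties":{"moves":{"type":"array"},"hand":{"type":"number"},"squeeze":{"type":"number"}},"required":["moves"]}

```bash
mkdir -p pics; python3 - <<'E'
from plant import robot
import cv2,numpy as np,pickle
d={}
for n in("scene","top"):
    c=robot.camera(n);d[n]=c;cv2.imwrite(f"pics/{n}0.png",c["image"]);print(n,c["fx"],c["fy"],c["cx"],c["cy"],c["origin"],np.round(c["attitude"],3).tolist())
pickle.dump(d,open("cam0.pkl","wb"))
o=robot.get_obs();print(o["t"],o["eef_pos"],np.round(o["eef_rot"],3).tolist(),o["ft_force"],o["grip_width"])
E
```

```text
scene 415.1927907940123 415.1927907940123 281.74642489346917 211.67768232874863 [ 0.93252227 -0.30385426  0.71995206] [[0.613, 0.629, -0.477], [0.79, -0.49, 0.369], [-0.002, -0.603, -0.797]]
top 436.8986166748043 436.8986166748043 273.86169099886723 199.62302350919248 [0.44077524 0.01978619 1.16697352] [[-0.011, -0.997, 0.073], [-1.0, 0.011, -0.003], [0.002, -0.073, -0.997]]
0.1 [0.23718883 0.60455233 0.25534145] [[-0.931, 0.365, -0.001], [0.365, 0.931, -0.002], [0.0, -0.002, -1.0]] [-0.20816021 -0.31607892  0.03842864] 0.08525364002187012
```

View pics/scene0.png

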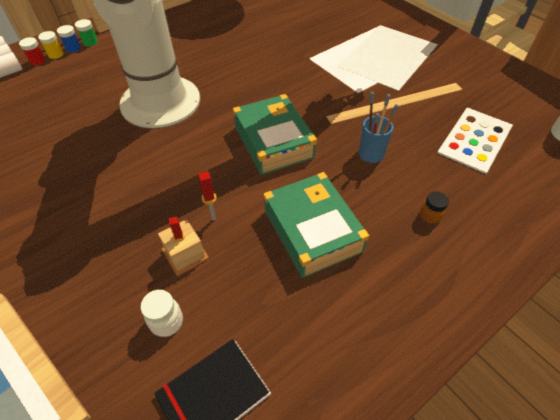

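View pics/top0.png

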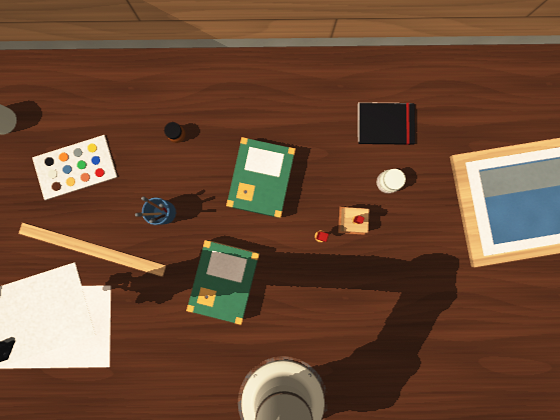

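The scene picture shows two green cases, at scene (315,222) / top (262,177) with a white label, and at scene (275,133) / top (224,283) with a grey one. The first is farther from the base, so I choose it. There are two red pins: one in the wooden stand at scene (176,228) / top (360,219), and a larger one standing by itself at scene (208,190) / top (321,237). The one in the stand fits the description. I'll check both choices in one close crop.

```bash
python3 - <<'E'
import pickle,cv2,numpy as np
d=pickle.load(open("cam0.pkl","rb"))
R=lambda im,x,y,w,h,k:cv2.resize(im[y:y+h,x:x+w],None,fx=k,fy=k,interpolation=cv2.INTER_CUBIC)
s,t=d["scene"]["image"],d["top"]["image"]
a=np.hstack([R(s,150,165,80,60*2,5)[:600:2,::1][:300],R(t,305,195,80,60,5)]) if 0 else np.vstack([np.hstack([R(s,148,165,80,110,2.7272)[:300,:218],R(t,302,195,80,60,5)[:300,:400]]),np.hstack([R(s,260,170,109,105,2.8571)[:300,:309],R(t,217,130,103,100,3)[:300,:309]])]) if 0 else None
c=np.zeros((600,800,3),np.uint8)
def put(i,x,y):
    c[y:y+i.shape[0],x:x+i.shape[1]]=i[:600-y,:800-x]
put(R(s,150,168,80,105,4)[:420],0,0)      # k4 origin 150,168
put(R(t,305,200,80,50,5),320,0)  # k5
put(R(t,222,132,80,87,4),320,252) # k4
put(R(s,300,178,40,40,4),0,430)
cv2.imwrite("pics/crop0.png",c)
E
```

```text
(no output)
```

View pics/crop0.png

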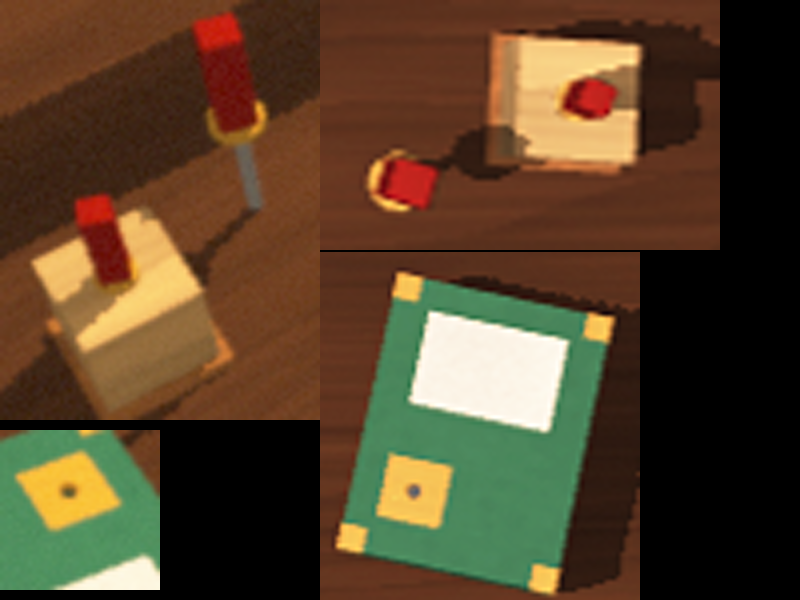

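The crop confirms it: the stand holds the shorter pin, the free one is visibly larger, and the chosen case's hole is at top ≈(245,191.4) / scene ≈(316.6,192.9). Next I measure to subpixel.

```bash
cat > h.py <<'E'
import numpy as np,cv2,pickle
def ray(c,u,v):
    return c["attitude"]@np.array([(u-c["cx"])/c["fx"],(v-c["cy"])/c["fy"],1.])
def plane(c,u,v,z):
    r=ray(c,u,v);o=np.array(c["origin"]);return (o+r*(z-o[2])/r[2])
def proj(c,P):
    p=c["attitude"].T@(np.array(P)-c["origin"]);return np.array([c["fx"]*p[0]/p[2]+c["cx"],c["fy"]*p[1]/p[2]+c["cy"]])
def mask(c,lo,hi,box):
    x,y,w,h=box;i=cv2.cvtColor(c["image"],cv2.COLOR_BGR2HSV)
    m=cv2.inRange(i,lo,hi);z=np.zeros_like(m);z[y:y+h,x:x+w]=m[y:y+h,x:x+w];return z
def cen(m):
    k=cv2.moments(m,True);return k["m10"]/k["m00"],k["m01"]/k["m00"],k["m00"]
E
python3 - <<'E'
from h import *
from scipy.optimize import least_squares
d=pickle.load(open("cam0.pkl","rb"));T,S=d["top"],d["scene"];np.set_printoptions(precision=4,suppress=True)
# plate incl. hole, via filled contour
for n,c,b in(("top",T,(234,178,26,26)),("scene",S,(300,180,33,26))):
    m=mask(c,(15,120,100),(35,255,255),b);cs,_=cv2.findContours(m,0,1);k=max(cs,key=cv2.contourArea)
    f=np.zeros_like(m);cv2.drawContours(f,[k],-1,255,-1);x,y,a=cen(f);print(n,"plate",x,y,a,plane(c,x,y,.06))
    g=cv2.cvtColor(c["image"],6).astype(float);X,Y=int(round(x)),int(round(y));w=g[Y-3:Y+4,X-3:X+4];w=np.clip(np.median(w)-10-w,0,None)
    yy,xx=np.mgrid[Y-3:Y+4,X-3:X+4];u,v=(w*xx).sum()/w.sum(),(w*yy).sum()/w.sum();print(" hole",u,v,plane(c,u,v,.06))
def full(c,x,y,k,o,p): return((x-p[0]+.5)/k-.5+o[0],(y-p[1]+.5)/k-.5+o[1])
def fitrect(w,l,z,obs):
    f=lambda q:np.concatenate([proj(c,[q[0]+np.cos(q[2])*a*w/2-np.sin(q[2])*b*l/2,q[1]+np.sin(q[2])*a*w/2+np.cos(q[2])*b*l/2,z])-uv for c,uv,(a,b) in obs])
    P=np.mean([plane(c,*uv,z)for c,uv,_ in obs],0)
    return min((least_squares(f,[P[0],P[1],t])for t in np.arange(0,6.3,.5)),key=lambda r:r.cost)
cs=[(398,271),(614,317),(556,594),(336,549)]
q=fitrect(.18,.14,.06,[(T,full(T,*p,4,(222,132),(320,252)),s)for p,s in zip(cs,[(1,1),(1,-1),(-1,-1),(-1,1)])]);x,y,t=q.x
print("case",q.x,q.cost,"hole",x-.045*np.cos(t)-.03*np.sin(t),y-.045*np.sin(t)+.03*np.cos(t))
st=[full(T,*p,5,(305,200),(320,0))for p in[(518,37),(642,44),(637,165),(515,160)]]
ss=[full(S,*p,4,(150,168),(0,0))for p in[(33,263),(147,208),(207,293),(80,346)]]
print("T",np.mean([plane(T,*p,.065)for p in st],0),[plane(T,*p,.065)[:2] for p in st]);print("S",np.mean([plane(S,*p,.065)for p in ss],0),[plane(S,*p,.065)[:2] for p in ss])
hs=[full(S,*p,4,(150,168),(0,0))for p in[(77,203),(108,195),(117,218),(84,224)]]
P=[plane(S,*p,.119)[:2]for p in hs];print("handle S",np.mean(P,0),P)
i=T["image"].astype(int);r=i[205:232,345:375]
m=((r[...,2]>165)&(r[...,1]<70)).astype(np.uint8);print("\n".join("".join("#" if v else "." for v in row)for row in m))
x,y,a=cen(m);print("handle T",x+345,y+205,a,plane(T,x+345,y+205,.119),cv2.minAreaRect(np.argwhere(m)[:,::-1].astype(np.float32)))
print(r[7:19,8:22,2])
E
```

```text
top plate 245.09019607843138 191.3294117647059 255.0 [0.5436 0.0897 0.06  ]
 hole 244.96216216216217 191.34594594594594 [0.5436 0.0901 0.06  ]
scene plate 316.5601265822785 192.68987341772151 316.0 [0.5428 0.0884 0.06  ]
 hole 316.71639784946234 192.84005376344086 [0.5433 0.0884 0.06  ]
case [ 0.5809  0.0498 -0.2198] 0.7056690813533428 hole 0.5434774221576197 0.08891840807313336
T [ 0.4678 -0.1902  0.065 ] [array([ 0.5006, -0.1607]), array([ 0.4964, -0.2233]), array([ 0.4354, -0.2191]), array([ 0.4386, -0.1577])]
S [ 0.4677 -0.1908  0.065 ] [array([ 0.4364, -0.2186]), array([ 0.4415, -0.1595]), array([ 0.502 , -0.1621]), array([ 0.4911, -0.2232])]
handle S [ 0.469  -0.1897] [array([ 0.4602, -0.1947]), array([ 0.4648, -0.1816]), array([ 0.4786, -0.1847]), array([ 0.4724, -0.1979])]
..............................
..............................
..............................
..............................
..............................
..............................
..............................
..............................
..............................
.............................
[... 715 characters left out ...]
9 248 249 249 248 249 249 250 250 250 252 254 255]
 [248 248 248 249 249 250 251 252 254 255 255 228 178 180]
 [247 247 248 250 252 253 255 225 176 178 179 163 154 157]
 [248 250 253 245 213 177 165 135 144 157 158 157 158 159]
 [249 244 194 141 115 175 200 188 145 123 145 157 158 158]
 [248 221 136 114 127 182 200 194 194 185 157 146 149 150]
 [237 175 117 118 172 200 197 194 193 190 184 150 140 148]
 [210 137 119 114 175 200 197 194 192 188 165 142 139 140]
 [190 116 121 152 196 204 198 195 191 195 156 133 141 142]
 [178 122 122 117 157 192 200 195 192 191 159 137 138 139]
 [206 204 165 117 107 106 133 186 197 148 216 242 243 244]
 [225 234 250 241 178 136 148 170 186 220 236 237 237 239]]
```

drive_tool:
  moves: [-0.047,-0.036,0,0,0,0,-0.094,-0.072,0,0,0,0,-0.14,-0.108,0,0,0,0,-0.187,-0.144,0,0,0,0,-0.234,-0.18,0,0,0,0,-0.28,-0.216,0,0,0,0,-0.327,-0.252,0,0,0,0,-0.374,-0.288,0,0,0,0]
  hand: 0.3
  squeeze: 40

```text
t: 1.1
eef_pos: [0.4809, 0.1986, 0.2562]
eef_rot: [[-0.931, 0.365, -0.0], [0.365, 0.931, -0.0], [0.0, -0.0, -1.0]]
ft_force: [1.3, 1.3, 0.6]
grip_width: 0.0555
finger_force: 0.0
```

drive_tool:
  moves: [-0.019,-0.052,0,0,0,0,-0.037,-0.104,0,0,0,0,-0.056,-0.156,0,0,0,0,-0.074,-0.208,0,0,0,0,-0.093,-0.26,0,0,0,0,-0.111,-0.312,0.02,0,0,0,-0.13,-0.365,0.04,0,0,0,-0.13,-0.365,0.056,0,0,0]

```text
t: 2.1
eef_pos: [0.4665, -0.1922, 0.1993]
eef_rot: [[-0.928, 0.373, -0.001], [0.373, 0.928, -0.002], [0.0, -0.002, -1.0]]
ft_force: [0.3, 0.2, 0.2]
grip_width: 0.0558
finger_force: 0.0
```

```bash
python3 - <<'E'
from plant import robot
import cv2,numpy as np
s=robot.camera("scene")["image"];t=robot.camera("top")["image"]
c=np.hstack([cv2.resize(s[110:280,130:260],None,fx=3,fy=3,interpolation=2),cv2.resize(t[150:320,300:430],None,fx=3,fy=3,interpolation=2)])
cv2.imwrite("pics/above.png",c);o=robot.get_obs();print(o["eef_pos"],o["eef_rot"][:,1],np.round(o["q"],2))
E
```

```text
[ 0.46632954 -0.18650226  0.19814929] [3.66705645e-01 9.30337008e-01 1.43230552e-04] [ 0.32  0.28  0.01  1.98 -0.    0.88  1.52]
```

View pics/above.png

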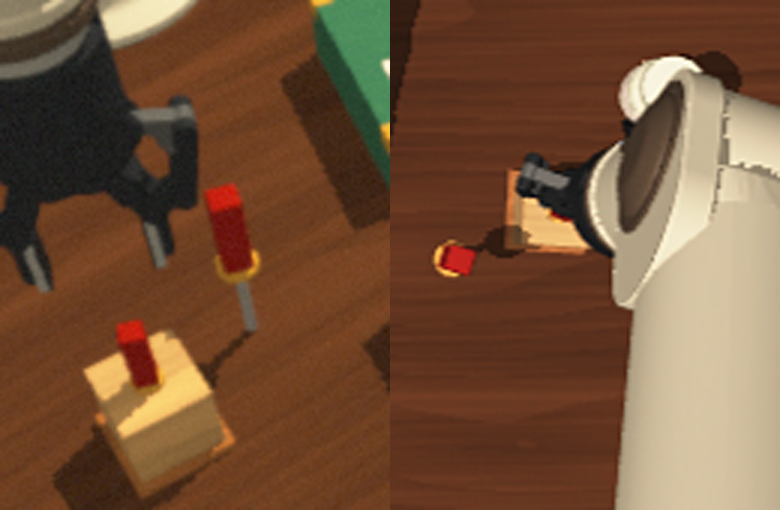

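The gripper hangs over the stand's pin (handle top at crop (131,328), i.e. scene (174,219)). The larger pin at scene (206,175) stands clear of the fingers, so I descend.

drive_tool:
  moves: [-0.001,-0.002,0.02,0,0,0,-0.001,-0.002,0.04,0,0,0,-0.001,-0.002,0.06,0,0,0,-0.001,-0.002,0.08,0,0,0,-0.001,-0.002,0.095,0,0,0,-0.001,-0.002,0.095,0,0,0,-0.001,-0.002,0.095,0,0,0]

```text
t: 3.08
eef_pos: [0.4689, -0.1888, 0.1059]
eef_rot: [[-0.931, 0.365, 0.001], [0.365, 0.931, -0.0], [-0.001, 0.0, -1.0]]
ft_force: [0.5, 0.3, -0.2]
grip_width: 0.0555
finger_force: 0.0
```

drive_tool:
  moves: [0,0,0,0,0,0,0,0,0,0,0,0,0,0,0,0,0,0,0,0,0,0,0,0,0,0,0,0,0,0]
  hand: -1
  squeeze: 40

```text
t: 3.7
eef_pos: [0.4686, -0.1893, 0.1057]
eef_rot: [[-0.931, 0.365, 0.001], [0.365, 0.931, -0.0], [-0.001, -0.0, -1.0]]
ft_force: [-0.3, 0.2, 5.2]
grip_width: 0.0152
finger_force: 43.2
```

drive_tool:
  moves: [0,0,-0.01,0,0,0,0,0,-0.025,0,0,0,0,0,-0.045,0,0,0,0,0,-0.065,0,0,0,0,0,-0.085,0,0,0,0,0,-0.1,0,0,0,0,0,-0.1,0,0,0,0,0,-0.1,0,0,0]

```text
t: 4.7
eef_pos: [0.4679, -0.1889, 0.2049]
eef_rot: [[-0.931, 0.365, -0.001], [0.365, 0.931, 0.0], [0.001, 0.0, -1.0]]
ft_force: [-0.1, 0.7, -1.1]
grip_width: 0.0157
finger_force: 42.6
```

```bash
python3 - <<'E'
from plant import robot
from h import *
c=robot.camera("scene");o=robot.get_obs();pickle.dump((c,o),open("lift.pkl","wb"))
P=np.array(o["eef_pos"]);print(P,o["ft_force"],o["grip_width"])
tip=P-[0,0,.0957];u=proj(c,tip);print("pred tip",u,"collar",proj(c,tip+[0,0,.055]))
x,y=int(u[0])-50,int(u[1])-75
cv2.imwrite("pics/lift.png",cv2.resize(c["image"][y:y+100,x:x+100],None,fx=6,fy=6,interpolation=2));print(x,y)
E
```

```text
[ 0.46769456 -0.18883223  0.20454845] [ 0.3610161   0.30301553 -1.04883614] 0.015806186140058895
pred tip [175.00319787 222.69616005] collar [168.33121687 203.91210876]
125 147
```

View pics/lift.png

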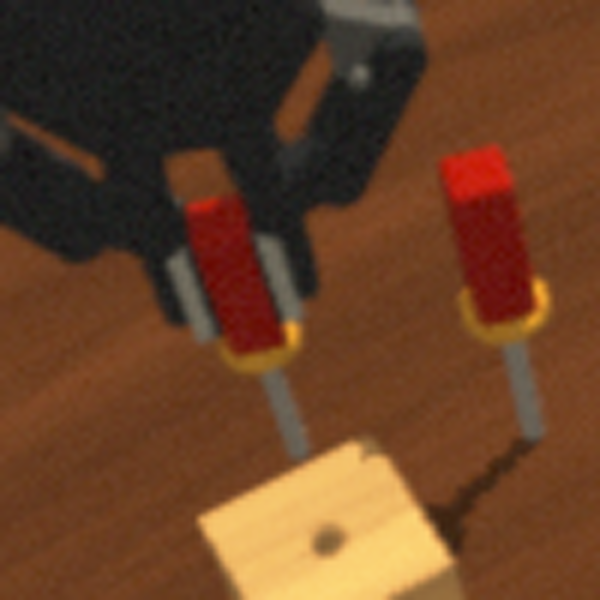

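The pin hangs straight in the gripper: the rod tip is at crop (300,460) = scene (174.5,223.2), within 1 px of the prediction, and the empty stand hole is at scene (179.2,236.7). I move over the case hole.

drive_tool:
  moves: [0.005,0.045,0,0,0,0,0.01,0.095,0,0,0,0,0.016,0.145,0,0,0,0,0.021,0.195,0,0,0,0,0.027,0.245,0,0,0,0,0.0315,0.2865,0,0,0,0,0.0315,0.2865,0.02,0,0,0,0.0315,0.2865,0.03,0,0,0]

```text
t: 5.75
eef_pos: [0.5423, 0.0894, 0.1733]
eef_rot: [[-0.931, 0.364, -0.003], [0.364, 0.931, -0.001], [0.003, -0.002, -1.0]]
ft_force: [-0.6, 1.0, -0.9]
grip_width: 0.0158
finger_force: 42.7
```

drive_tool:
  moves: [0,0,0,0,0,0,0,0,0,0,0,0,0,0,0,0,0,0]

```text
t: 6.12
eef_pos: [0.544, 0.0887, 0.176]
eef_rot: [[-0.931, 0.366, 0.001], [0.366, 0.931, 0.0], [-0.001, 0.001, -1.0]]
ft_force: [0.3, -0.7, -0.9]
grip_width: 0.0158
finger_force: 42.7
```

```bash
python3 - <<'E'
from plant import robot
from h import *
c0,_=pickle.load(open("lift.pkl","rb"));print("stand hole",plane(c0,179.2,236.7,.065))
c=robot.camera("scene");t=robot.camera("top");o=robot.get_obs();pickle.dump((c,o),open("over.pkl","wb"))
P=np.array(o["eef_pos"]);print(P,o["ft_force"],o["eef_rot"][:,2])
tip=P-[0,0,.0957];u=proj(c,tip);print("pred tip",u,"hole",proj(c,[.5434,.0893,.06]))
x,y=int(u[0])-40,int(u[1])-50;print(x,y)
cv2.imwrite("pics/over.png",np.hstack([cv2.resize(c["image"][y:y+80,x:x+80],None,fx=7,fy=7,interpolation=2)]))
E
```

```text
stand hole [ 0.46806746 -0.19030973  0.065     ]
[0.54393409 0.08891891 0.17587576] [-0.24592296 -0.68837323  0.18152211] [ 1.00105334e-03  1.61560646e-04 -9.99999486e-01]
pred tip [317.75899918 186.53230175] hole [317.07088433 192.65969459]
277 136
```

View pics/over.png

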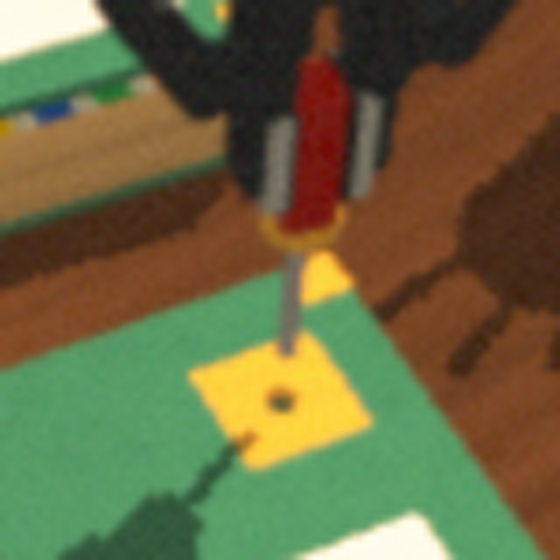

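Tip at scene (317.7,186), hole at (316.7,192.9): the tip is aligned over the hole within about 1 mm. I go down gently, checking force.

drive_tool:
  moves: [0.0005,0,0.006,0,0,0,0.0005,0,0.012,0,0,0,0.0005,0,0.017,0,0,0,0.0005,0,0.019,0,0,0,0.0005,0,0.02,0,0,0,0.0005,0,0.021,0,0,0,0.0005,0,0.021,0,0,0,0.0005,0,0.021,0,0,0]

```text
t: 7.22
eef_pos: [0.5432, 0.0894, 0.1544]
eef_rot: [[-0.931, 0.365, 0.0], [0.365, 0.931, 0.0], [-0.0, 0.0, -1.0]]
ft_force: [1.3, 0.5, 0.6]
grip_width: 0.0153
finger_force: 42.7
```

drive_tool:
  moves: [0,0,0.001,0,0,0,0,0,0.002,0,0,0,0,0,0.002,0,0,0]

```text
t: 7.6
eef_pos: [0.543, 0.0894, 0.1521]
eef_rot: [[-0.931, 0.365, -0.0], [0.365, 0.931, -0.0], [0.0, -0.0, -1.0]]
ft_force: [-0.1, -0.6, -0.0]
grip_width: 0.0157
finger_force: 42.7
```

drive_tool:
  moves: [0,0,0.001,0,0,0,0,0,0.002,0,0,0,0,0,0.003,0,0,0,0,0,0.003,0,0,0]

```text
t: 8.1
eef_pos: [0.543, 0.0893, 0.1492]
eef_rot: [[-0.931, 0.365, -0.0], [0.365, 0.931, -0.0], [0.0, -0.0, -1.0]]
ft_force: [-0.5, -0.8, 0.1]
grip_width: 0.0151
finger_force: 42.7
```

drive_tool:
  moves: [0,0,0.001,0,0,0,0,0,0.002,0,0,0,0,0,0.003,0,0,0,0,0,0.004,0,0,0,0,0,0.005,0,0,0,0,0,0.006,0,0,0,0,0,0.006,0,0,0]

```text
t: 8.98
eef_pos: [0.543, 0.0894, 0.1432]
eef_rot: [[-0.931, 0.365, -0.0], [0.365, 0.931, -0.0], [0.0, -0.0, -1.0]]
ft_force: [0.0, -0.3, -0.2]
grip_width: 0.0156
finger_force: 42.7
```

drive_tool:
  moves: [0,0,0.001,0,0,0,0,0,0.002,0,0,0,0,0,0.003,0,0,0,0,0,0.004,0,0,0,0,0,0.004,0,0,0]

```text
t: 9.6
eef_pos: [0.543, 0.0893, 0.1392]
eef_rot: [[-0.931, 0.365, -0.0], [0.365, 0.931, 0.0], [0.0, -0.0, -1.0]]
ft_force: [-1.4, -0.3, -0.6]
grip_width: 0.0157
finger_force: 42.7
```

drive_tool:
  moves: [0,0,0.001,0,0,0,0,0,0.002,0,0,0,0,0,0.003,0,0,0,0,0,0.003,0,0,0]

```text
t: 10.1
eef_pos: [0.543, 0.0894, 0.1362]
eef_rot: [[-0.931, 0.365, -0.0], [0.365, 0.931, -0.0], [0.0, -0.0, -1.0]]
ft_force: [0.4, 0.0, -0.8]
grip_width: 0.0155
finger_force: 42.7
```

Depth is about 19.5 mm with no contact yet.

drive_tool:
  moves: [0,0,0.001,0,0,0,0,0,0.002,0,0,0,0,0,0.003,0,0,0,0,0,0.003,0,0,0]

```text
t: 10.6
eef_pos: [0.543, 0.0894, 0.1332]
eef_rot: [[-0.931, 0.365, -0.0], [0.365, 0.931, -0.0], [0.0, -0.0, -1.0]]
ft_force: [-0.5, -1.2, -0.7]
grip_width: 0.0152
finger_force: 42.7
```

drive_tool:
  moves: [0,0,0.001,0,0,0,0,0,0.002,0,0,0,0,0,0.003,0,0,0,0,0,0.003,0,0,0]

```text
t: 11.1
eef_pos: [0.5432, 0.0894, 0.1305]
eef_rot: [[-0.931, 0.365, 0.0], [0.365, 0.931, 0.0], [-0.0, 0.0, -1.0]]
ft_force: [-0.2, -0.1, 2.1]
grip_width: 0.0155
finger_force: 43.1
```

drive_tool:
  moves: [0,0,0.001,0,0,0,0,0,0.002,0,0,0,0,0,0.002,0,0,0]

```text
t: 11.48
eef_pos: [0.5433, 0.0894, 0.1287]
eef_rot: [[-0.931, 0.365, 0.0], [0.365, 0.931, 0.0], [-0.0, 0.0, -1.0]]
ft_force: [-1.7, -1.1, 5.2]
grip_width: 0.0158
finger_force: 43.5
```

drive_tool:
  moves: [0,0,0.001,0,0,0,0,0,0.001,0,0,0]

```text
t: 11.72
eef_pos: [0.5433, 0.0894, 0.1278]
eef_rot: [[-0.931, 0.365, 0.001], [0.365, 0.931, 0.0], [-0.0, 0.0, -1.0]]
ft_force: [-2.1, -0.7, 5.4]
grip_width: 0.0157
finger_force: 43.5
```

drive_tool:
  moves: [0,0,0.001,0,0,0,0,0,0.001,0,0,0]

```text
t: 11.98
eef_pos: [0.5433, 0.0894, 0.1269]
eef_rot: [[-0.931, 0.365, 0.001], [0.365, 0.931, 0.0], [-0.0, 0.0, -1.0]]
ft_force: [-0.9, -0.5, 6.0]
grip_width: 0.0157
finger_force: 43.6
```

drive_tool:
  moves: [0,0,0.001,0,0,0,0,0,0.001,0,0,0]

```text
t: 12.22
eef_pos: [0.5433, 0.0894, 0.1259]
eef_rot: [[-0.931, 0.365, 0.001], [0.365, 0.931, 0.0], [-0.0, 0.0, -1.0]]
ft_force: [-1.2, -0.1, 7.2]
grip_width: 0.0155
finger_force: 43.6
```

drive_tool:
  moves: [0,0,0.0005,0,0,0,0,0,0.001,0,0,0,0,0,0.001,0,0,0]

```text
t: 12.6
eef_pos: [0.5433, 0.0894, 0.125]
eef_rot: [[-0.931, 0.365, 0.001], [0.365, 0.931, 0.0], [-0.001, 0.0, -1.0]]
ft_force: [-2.0, 0.6, 7.5]
grip_width: 0.0159
finger_force: 43.7
```

```bash
cat > tray.py <<'E'
from plant import robot
from h import *
a=pickle.load(open("over.pkl","rb"))[0]["image"];b=robot.camera("scene")["image"]
r=slice(215,330),slice(290,420)
print("diff px",(np.abs(a[r].astype(int)-b[r]).sum(2)>90).sum(),robot.get_obs()["ft_force"])
cv2.imwrite("pics/tray.png",cv2.resize(b[130:330,230:430],None,fx=3,fy=3))
E
python3 tray.py
```

```text
diff px 221 [-1.54262044 -0.81195946  7.59733057]
```

drive_tool:
  moves: [0,0,0.0005,0,0,0,0,0,0.0005,0,0,0,0,0,0.0005,0,0,0]

```text
t: 13.02
eef_pos: [0.5433, 0.0894, 0.1243]
eef_rot: [[-0.931, 0.365, 0.0], [0.365, 0.931, 0.0], [-0.0, 0.0, -1.0]]
ft_force: [-1.3, -0.5, 5.2]
grip_width: 0.0151
finger_force: 43.3
```

```bash
python3 tray.py
```

```text
diff px 1715 [-1.75360849  0.1319696   5.5878083 ]
```

The force dropped and the picture changed, so the catch has tripped. I withdraw straight up and look.

drive_tool:
  moves: [0,0,-0.005,0,0,0,0,0,-0.015,0,0,0,0,0,-0.027,0,0,0,0,0,-0.04,0,0,0,0,0,-0.055,0,0,0,0,0,-0.07,0,0,0,0,0,-0.08,0,0,0,0,0,-0.08,0,0,0]

```text
t: 14.08
eef_pos: [0.5437, 0.0895, 0.2049]
eef_rot: [[-0.931, 0.365, 0.002], [0.365, 0.931, 0.0], [-0.002, 0.001, -1.0]]
ft_force: [-0.9, -0.3, -0.5]
grip_width: 0.0156
finger_force: 42.6
```

```bash
python3 tray.py; python3 -c "
from plant import robot
print(robot.get_obs()['eef_pos'])"
```

```text
diff px 1966 [-0.05120314  0.03206216 -0.21954782]
[0.54321581 0.0893787  0.2041091 ]
```

View pics/tray.png

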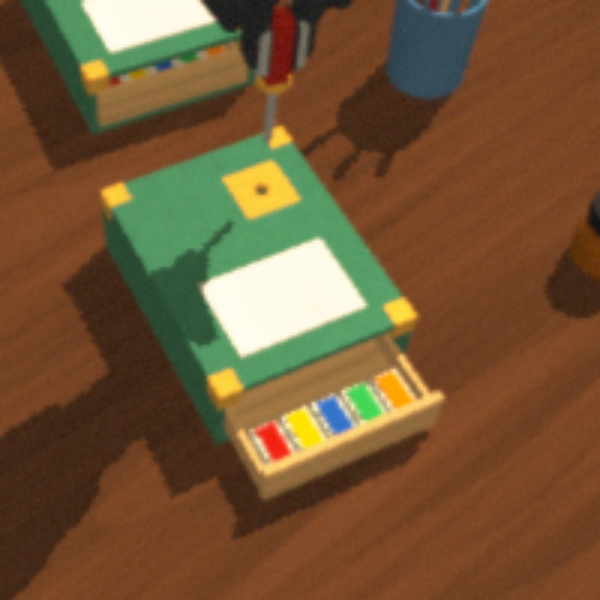

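The tray is fully out (front edge at crop (350,445) = scene (347,278)) and the pin is clear of the case. I return to the stand.

drive_tool:
  moves: [-0.005,-0.045,0,0,0,0,-0.011,-0.095,0,0,0,0,-0.016,-0.145,0,0,0,0,-0.022,-0.195,0,0,0,0,-0.027,-0.245,0,0,0,0,-0.032,-0.2875,0,0,0,0,-0.032,-0.2875,0.015,0,0,0,-0.032,-0.2875,0.025,0,0,0]

```text
t: 15.12
eef_pos: [0.4673, -0.1892, 0.1774]
eef_rot: [[-0.931, 0.365, -0.002], [0.365, 0.931, 0.001], [0.002, 0.0, -1.0]]
ft_force: [0.4, 0.4, -0.6]
grip_width: 0.0153
finger_force: 42.6
```

drive_tool:
  moves: [0,0,0,0,0,0,0,0,0,0,0,0,0,0,0,0,0,0]

```text
t: 15.5
eef_pos: [0.4685, -0.1894, 0.1791]
eef_rot: [[-0.931, 0.364, 0.001], [0.364, 0.931, -0.0], [-0.001, 0.0, -1.0]]
ft_force: [-0.2, 0.2, -1.0]
grip_width: 0.0155
finger_force: 42.6
```

```bash
python3 - <<'E'
from plant import robot
from h import *
c=robot.camera("scene");o=robot.get_obs();P=np.array(o["eef_pos"]);tip=P-[0,0,.0957];u=proj(c,tip)
print(P,o["ft_force"],"tip",tip,u,"hole px",proj(c,[.468,-.1903,.065]));x,y=int(u[0])-40,int(u[1])-50;print(x,y)
cv2.imwrite("pics/back.png",cv2.resize(c["image"][y:y+80,x:x+80],None,fx=7,fy=7,interpolation=2))
E
```

```text
[ 0.46842976 -0.18955417  0.17918279] [-0.38613236 -0.36386277  0.07182274] tip [ 0.46842976 -0.18955417  0.08348279] [177.67751286 231.09460017] hole px [179.18686592 236.67392126]
137 181
```

View pics/back.png

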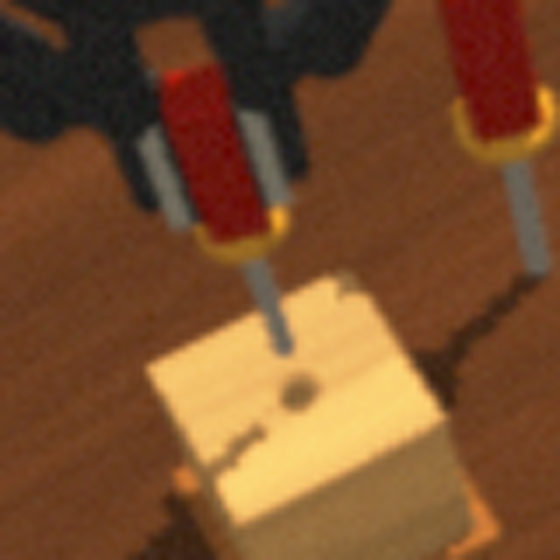

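Tip at scene (177.8,231.2), stand hole at (179.6,236.9): aligned within 1 mm. I lower it.

drive_tool:
  moves: [0,-0.0005,0.007,0,0,0,0,-0.0005,0.014,0,0,0,0,-0.0005,0.018,0,0,0,0,-0.0005,0.021,0,0,0,0,-0.0005,0.024,0,0,0,0,-0.0005,0.024,0,0,0]

```text
t: 16.3
eef_pos: [0.4676, -0.1904, 0.1546]
eef_rot: [[-0.931, 0.365, -0.0], [0.365, 0.931, 0.0], [0.0, -0.0, -1.0]]
ft_force: [-0.4, 0.5, -0.9]
grip_width: 0.0152
finger_force: 42.6
```

drive_tool:
  moves: [0,0,0.006,0,0,0,0,0,0.012,0,0,0,0,0,0.018,0,0,0,0,0,0.024,0,0,0,0,0,0.03,0,0,0,0,0,0.036,0,0,0,0,0,0.041,0,0,0,0,0,0.041,0,0,0]

```text
t: 17.3
eef_pos: [0.4674, -0.1903, 0.1133]
eef_rot: [[-0.931, 0.365, -0.001], [0.365, 0.931, 0.0], [0.001, -0.0, -1.0]]
ft_force: [0.8, -0.5, -0.1]
grip_width: 0.0154
finger_force: 42.6
```

drive_tool:
  moves: [0,0,0.002,0,0,0,0,0,0.004,0,0,0,0,0,0.006,0,0,0,0,0,0.007,0,0,0,0,0,0.007,0,0,0]

```text
t: 17.92
eef_pos: [0.4677, -0.1904, 0.1067]
eef_rot: [[-0.931, 0.365, -0.0], [0.365, 0.931, 0.0], [0.0, 0.0, -1.0]]
ft_force: [0.2, 0.9, -0.7]
grip_width: 0.0152
finger_force: 42.6
```

drive_tool:
  moves: [0,0,0.0005,0,0,0,0,0,0.001,0,0,0,0,0,0.001,0,0,0]

```text
t: 18.3
eef_pos: [0.4678, -0.1904, 0.1058]
eef_rot: [[-0.931, 0.365, 0.0], [0.365, 0.931, 0.0], [-0.0, 0.0, -1.0]]
ft_force: [0.2, 1.0, -0.5]
grip_width: 0.0154
finger_force: 42.6
```

drive_tool:
  moves: [0,0,0.0005,0,0,0,0,0,0.001,0,0,0,0,0,0.001,0,0,0]

```text
t: 18.68
eef_pos: [0.4678, -0.1905, 0.1057]
eef_rot: [[-0.931, 0.365, 0.0], [0.365, 0.931, -0.0], [-0.0, 0.0, -1.0]]
ft_force: [-2.8, 0.8, 8.9]
grip_width: 0.0154
finger_force: 44.1
```

The collar is seated. I release and rise.

drive_tool:
  moves: [0,0,0,0,0,0,0,0,0,0,0,0,0,0,0,0,0,0,0,0,0,0,0,0,0,0,0,0,0,0]
  hand: 0.2

```text
t: 19.3
eef_pos: [0.4677, -0.1904, 0.1047]
eef_rot: [[-0.931, 0.365, -0.0], [0.365, 0.931, 0.0], [0.0, 0.0, -1.0]]
ft_force: [-0.2, 0.0, -0.0]
grip_width: 0.0511
finger_force: 0.0
```

drive_tool:
  moves: [0,0,-0.01,0,0,0,0,0,-0.025,0,0,0,0,0,-0.045,0,0,0,0,0,-0.065,0,0,0,0,0,-0.09,0,0,0,0,0,-0.12,0,0,0,0,0,-0.15,0,0,0,0,0,-0.15,0,0,0]

```text
t: 20.3
eef_pos: [0.4696, -0.1911, 0.2585]
eef_rot: [[-0.931, 0.365, 0.006], [0.365, 0.931, -0.002], [-0.007, 0.0, -1.0]]
ft_force: [0.6, 0.8, 0.0]
grip_width: 0.0517
finger_force: 0.0
```

```bash
python3 - <<'E'
from plant import robot
from h import *
c=robot.camera("scene");cv2.imwrite("pics/end.png",c["image"])
print([proj(c,[.468,-.1903,z]) for z in(.065,.119)],robot.get_obs()["ft_force"])
a=pickle.load(open("cam0.pkl","rb"))["scene"]["image"]
print("handle diff vs start",(np.abs(a[212:245,165:190].astype(int)-c["image"][212:245,165:190]).sum(2)>90).sum())
cv2.imwrite("pics/end.png",np.hstack([cv2.resize(c["image"][150:280,130:230],None,fx=3,fy=3,interpolation=2),cv2.resize(a[150:280,130:230],None,fx=3,fy=3,interpolation=2)]))
E
```

```text
[array([179.18686592, 236.67392126]), array([173.18800911, 219.9124395 ])] [-0.33910731  0.01335004 -0.55692296]
handle diff vs start 33
```

View pics/end.png

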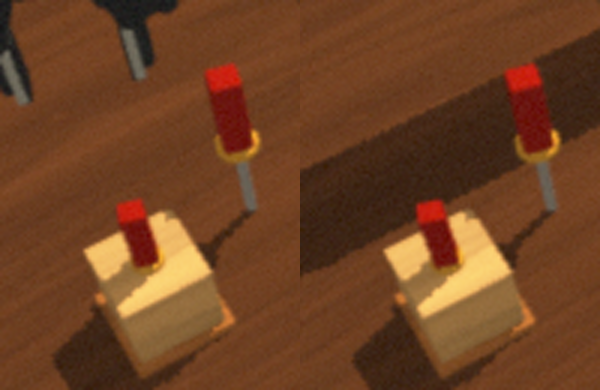

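The pin is back home: its handle top is at crop (131,210) = scene (174,220), the same as at the start. The gripper is clear.

```bash
python3 -c "
from plant import robot
print(robot.hand_in())"
```

```text
the job is handed in; nothing more can be done
None
```

Done and handed in: the pin tripped the catch at about 8 N, the tray sprang fully out, and the pin is back upright and fully home in its stand, with the gripper clear after about 20 s.

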